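Lock the levelling mount

TASK

The three levelling mounts for the analyser have been set to height, but one of them still has its hexagonal locknut backed off, with bare thread showing beneath it. Run that locknut down (clockwise seen from above) until it is hard against the neck of its mount, and let go. Do not turn the slotted spindles, leave the other two locknuts tight, and do not shift the things lying around.

Things in the scene. Friction and masses are not known exactly. Their poses are not given: they have to be found in the camera images.
- mount_a: light grey cast levelling mount fixed to the bench, one of three alike: round foot 100 mm across and 12 mm thick, narrowing to an upright neck 42 mm across (from 36 to 70 mm above the bench; its flat top is what the nut locks against). Origin at the centre of its underside on the bench, z up.
- nut_a (a joint): turn of mount_a's locknut, rad. Turned anticlockwise seen from above the value grows and the nut climbs 3.18 mm per rad (20 mm per turn, right-hand thread); 0 = hard down on its body (a firm stop); stop at 4.1. This is the loose one: it starts 2.8 to 3.8 rad up (8.9 to 12.1 mm of bare thread under it). It stays where it is left; turning takes about 0.12 N m.
- nut_a_mid (a point): centre of mount_a's bright steel hexagonal locknut: 50 mm across flats, 58 mm across corners, 24 mm thick, axis z; its faces stand 12 mm above and below this point. It is 82 mm above the bench when locked. The frame turns with the nut: the x axis is normal to a pair of flats, other pairs every 60 degrees.
- spindle_a (a joint): turn of mount_a's black threaded spindle (30 mm across, bright slot in its flat top, which is 110 mm above the bench and stands out through the nut), rad; 0 at the start, anticlockwise from above positive. This is the height setting, to be left alone; it turns only if touched (0.3 N m).
- mount_b: light grey cast levelling mount fixed to the bench, one of three alike: round foot 100 mm across and 12 mm thick, narrowing to an upright neck 42 mm across (from 36 to 70 mm above the bench; its flat top is what the nut locks against). Origin at the centre of its underside on the bench, z up.
- nut_b (a joint): turn of mount_b's locknut, rad. Turned anticlockwise seen from above the value grows and the nut climbs 3.18 mm per rad (20 mm per turn, right-hand thread); 0 = hard down on its body (a firm stop); stop at 4.1. Starts locked, at 0. It stays where it is left; turning takes about 0.8 N m.
- nut_b_mid (a point): centre of mount_b's bright steel hexagonal locknut: 50 mm across flats, 58 mm across corners, 24 mm thick, axis z; its faces stand 12 mm above and below this point. It is 82 mm above the bench when locked. The frame turns with the nut: the x axis is normal to a pair of flats, other pairs every 60 degrees.
- spindle_b (a joint): turn of mount_b's black threaded spindle (30 mm across, bright slot in its flat top, which is 110 mm above the bench and stands out through the nut), rad; 0 at the start, anticlockwise from above positive. This is the height setting, to be left alone; it turns only if touched (0.3 N m).
- mount_c: light grey cast levelling mount fixed to the bench, one of three alike: round foot 100 mm across and 12 mm thick, narrowing to an upright neck 42 mm across (from 36 to 70 mm above the bench; its flat top is what the nut locks against). Origin at the centre of its underside on the bench, z up.
- nut_c (a joint): turn of mount_c's locknut, rad. Turned anticlockwise seen from above the value grows and the nut climbs 3.18 mm per rad (20 mm per turn, right-hand thread); 0 = hard down on its body (a firm stop); stop at 4.1. Starts locked, at 0. It stays where it is left; turning takes about 0.8 N m.
- nut_c_mid (a point): centre of mount_c's bright steel hexagonal locknut: 50 mm across flats, 58 mm across corners, 24 mm thick, axis z; its faces stand 12 mm above and below this point. It is 82 mm above the bench when locked. The frame turns with the nut: the x axis is normal to a pair of flats, other pairs every 60 degrees.
- spindle_c (a joint): turn of mount_c's black threaded spindle (30 mm across, bright slot in its flat top, which is 110 mm above the bench and stands out through the nut), rad; 0 at the start, anticlockwise from above positive. This is the height setting, to be left alone; it turns only if touched (0.3 N m).
- level: aluminium spirit level, 40 x 150 x 18 mm, lying along its y axis; origin under its centre
- bottle: amber jar with black cap, 60 mm across, 100 mm high; origin under its centre
- spanner: steel spanner lying flat, 160 mm long along its x axis; origin on its underside
- cup: white open cup, 64 mm across, 60 mm high; origin under its centre
- jar: white jar with grey cap, 64 mm across, 75 mm high; origin under its centre
- puck: white ceramic reference disc, 60 mm across, 16 mm thick; origin under its centre
Not all that is in view belongs to the job. What is shaped like the mount_b but yellow is not meant.

How it is judged:
By the outcome, as a careful person would: the job done as asked, in the order asked, and still so for the second after the job is handed in, with the robot touching nothing.
It also fails if it takes over 58 s, if anything falls off the work surface, if the arm or the gripper's body presses on something with over 40 N, if the wrist force passes 120 N, or if a joint passes its speed limit or range.

ROBOT

A 6-joint arm with a two-finger parallel gripper is mounted at the origin on the work surface. World frame = base frame: x ahead of the robot, y to its left, z up, the work surface at z = 0. Lengths are in m, angles in degrees, forces in N, time in s.
With the tool pointing down it reaches from about 0.4 to 0.825 m from the base axis. Payload 7 kg.
Tool frame: the origin (TCP) lies at the very end of the fingers, on their centre line; the grasp point (between the pads) lies r.grip_depth behind it (r.grip_depth is the distance from the TCP to the grasp point, in m); z points along the fingers, y is the direction in which the jaws open and shut (so a half turn about z gives the same grasp; the last joint's range is limited). The gripper opens to 88 mm and grips with 3 to 60 N. Pads are 19 mm wide; open, the fingers measure 130 mm over their backs; the gripper's body (78 mm by 193 mm) begins 47 mm behind the grasp point.
Start: joints at [-59.238, 20.546, 0.682, 0, -70.136, -16.507], TCP at [0.166, -0.654, 0.189] pointing down, gripper open.
Joint ranges: [-176.03, 176.03], [-82.01, 121.73], [-58.28, 71.71], [-173.87, 95.51], [-174.79, -0.11], [-173.66, 173.66]. Speed limits (degrees/s): [136.94, 136.94, 172.46, 180, 180, 180].

INTERFACE

Orientations are given as [roll, pitch, yaw] about the fixed x, y, z axes, in that order (R = Rz(yaw) Ry(pitch) Rx(roll)).
In Python, from plant import r gives the robot as it stands. The module is installed in compiled form; this text tells all that it offers.
- The arm moves only by the tool step_arm, never from a script. Its argument "increments" is a list of rows, each a list of 3 entries, a list of its own where there are three numbers: the shift along the tool's x, y, z in m, then the turn, a rotation vector about the tool's x, y, z in rad, then the closure, from 0 (fully open) to 1 (shut). In form: [[[x, y, z], [wx, wy, wz], grip], ...]. A call has 1 to 10 rows; each row is the pose to reach, as a shift and turn from the pose commanded when the call began, along the tool's axes at that moment; what a row does not reach only later rows make up. A row lasts 1/10 s, in which the tool goes at most 50 mm and 8.59 degrees, less where a joint would pass 70% of its speed; a pose out of reach is approached as far as the arm can. A call with a gripper value outside its range is refused whole. The fingers move at their own pace and stop on an object; "force" is the grip in N (left out, the last holds). Time passes only in rows, so rows that repeat a pose let the fingers close. It gives the time, the measured TCP pose, the force and the opening at its end, in the units of the state.
- r.get_state(): the state, without advancing time (a new reading comes with each control period).
- r.capture(name): name is "side" or "top" or "wrist"; returns a dict with "color" (384x512x3 uint8, red, green, blue), "intrinsics" (3x3 intrinsics, pixels), "rvec" (rotation vector, rad) and "tvec" (3), from world to camera coordinates, as OpenCV has them; the wrist camera has in their place "T_tool_cam" (4x4, takes a point from camera to tool coordinates, whose origin is the TCP and whose axes are the flange's). Camera axes: x right, y down, z forward; pixel columns grow to the right and rows downward; lengths in m; the calibration is good to about 2 mm. A picture is of the moment at which its call begins: read the wrist's pose just before it. There is no depth.
- r.close_job(): hands the job in, once; it reports no verdict.
The state is a dict: "time_s": time; "joints": joint angles; "qd": joint speeds; "joint_torque": joint torques, N m; "tcp_pos": TCP position; "eef_rot": TCP orientation; "contact_force": force on the tool from outside, world axes, zero at the start; "moment": the same for the moment, N m; "gripper_width": finger opening in m.
Only numpy, scipy, OpenCV 4.12 (cv2) and the standard library are available. Lean on these libraries where they do the work, as an engineer would, in place of code of your own. Each camera call takes 0.05 s, during which the arm holds its last target.

## Working session

There is one attempt and no reset: what is moved stays moved. The work goes in short steps, Python scripts to look and compute and a tool call to move; the robot and the scene stay as the last step left them, time stands still between calls to the robot, and variables do not carry over. Pictures are saved under pics/ and viewed, and the job is handed in when it is done.

Besides the shell and the picture viewer there is one more tool, called in YAML: its name, and indented under it one key for each argument. step_arm: Moves the arm, as the interface text tells. Its arguments: {"type":"object","properties":{"increments":{"type":"array","items":{"type":"array"}},"force":{"type":"number"}},"required":["increments"]}

```bash
mkdir -p pics; ls
python3 - <<'E'
from plant import r
import cv2,pickle
s=r.get_state();print(s, r.grip_depth)
for n in("side","top","wrist"):
    c=r.capture(n);pickle.dump(c,open(f"pics/{n}0.pkl","wb"))
    cv2.imwrite(f"pics/{n}0.png",cv2.resize(c["color"][...,::-1],None,fx=1.5,fy=1.5))
    print(n,{k:v for k,v in c.items() if k!="color"})
E
```

```text
pics
{'time_s': 0.0, 'joints': array([-5.92395579e+01,  2.05918965e+01,  6.34275080e-01, -2.09840725e-02,
       -7.01341491e+01, -1.65061477e+01]), 'qd': array([-0.00326021, -0.01786473,  0.04257496,  0.04035856, -0.06315833,
        0.02102112]), 'joint_torque': array([ 4.75655488e-04, -5.82716489e+01,  2.93056941e+01,  6.99678987e+00,
        7.00867851e-03, -1.89024017e-04]), 'tcp_pos': array([ 0.16603952, -0.65370425,  0.1882186 ]), 'eef_rot': array([ 1.79906406e+02, -7.16297010e-03, -1.65752846e+02]), 'contact_force': array([-0.05318589, -0.13242573,  0.33810303]), 'moment': array([ 4.02042243e-03, -1.74202704e-02,  5.54059343e-05]), 'gripper_width': 0.08777499591587157} 0.0188
side {'intrinsics': array([[442.11509529,   0.        , 256.99227151],
       [  0.        , 442.11509529, 189.46387057],
       [  0.        ,   0.        ,   1.        ]]), 'rvec': array([ 0.25427159, -2.7969187 ,  1.20911881]), 'tvec': array([0.57716254, 0.13507829, 1.12548276])}
top {'intrinsics': array([[387.48930798,   0.        , 260.45916208],
       [  0.        , 387.48930798, 190.8926047 ],
       [  0.        ,   0.        ,   1.        ]]), 'rvec': array([ 2.16213507, -2.15701458,  0.15777872]), 'tvec': array([0.00399373, 0.60440422, 1.08902111])}
wrist {'intrinsics': array([[270.88482138,   0.        , 253.98365191],
       [  0.        , 270.88482138, 188.4454384 ],
       [  0.        ,   0.        ,   1.        ]]), 'T_tool_cam': array([[-1.71558309e-04, -9.65638034e-01, -2.59890667e-01,
         6.82637675e-02],
       [ 9.99999476e-01,  9.66037020e-05, -1.01905325e-03,
        -7.28675771e-04],
       [ 1.00914297e-03, -2.59890705e-01,  9.65637511e-01,
        -1.95316776e-01],
       [ 0.00000000e+00,  0.00000000e+00,  0.00000000e+00,
         1.00000000e+00]])}
```

View pics/side0.png

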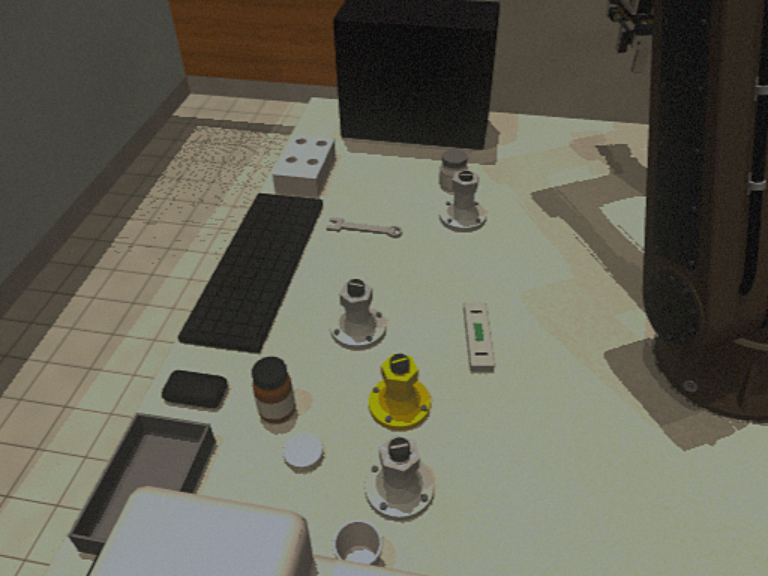

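View pics/top0.png

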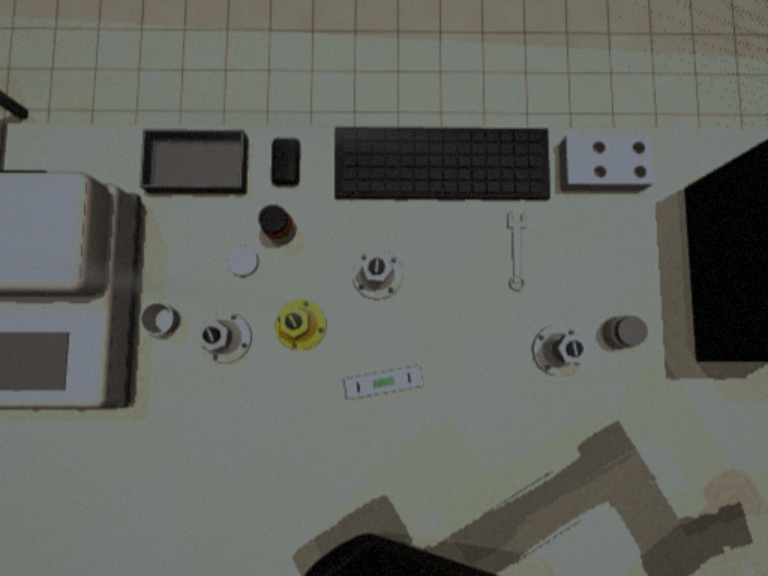

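View pics/wrist0.png

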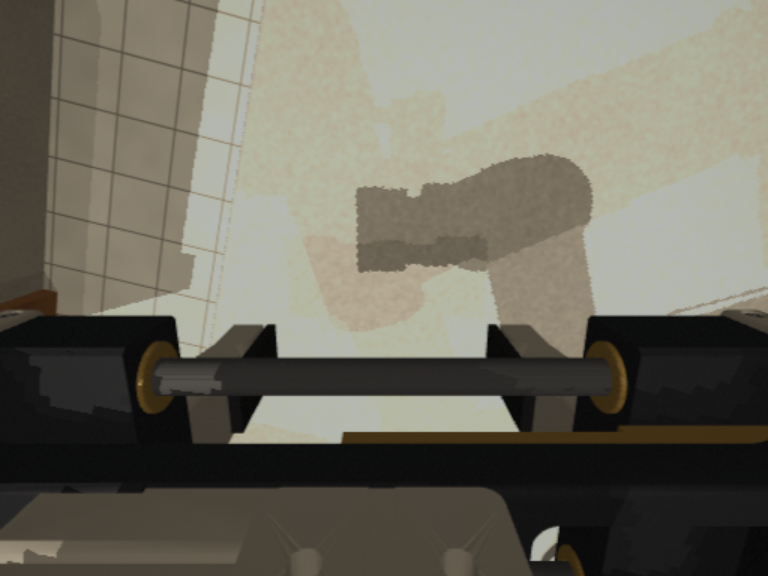

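The side view (768-wide scale) shows grey mounts at (464,200), (357,312) and (400,475), and the yellow decoy at (400,390). In the top view they are at (560,350), (377,270), (222,337), with yellow at (300,323). Next I'll crop each one to see which has bare thread.

Run:
```python
import cv2,pickle,numpy as np
c=pickle.load(open("pics/side0.pkl","rb"))["color"][...,::-1]
t=pickle.load(open("pics/top0.pkl","rb"))["color"][...,::-1]
def crop(im,x,y,h=27): 
    p=im[int(y)-h:int(y)+h,int(x)-h:int(x)+h]; return np.clip(cv2.resize(p,(260,260),interpolation=cv2.INTER_CUBIC).astype(float)*1.3,0,255).astype(np.uint8)
a=np.hstack([crop(c,464/1.5,197/1.5),crop(c,357/1.5,310/1.5),crop(c,400/1.5,470/1.5)])
b=np.hstack([crop(t,562/1.5,350/1.5),crop(t,377/1.5,272/1.5),crop(t,222/1.5,337/1.5)])
cv2.imwrite("pics/crops.png",np.vstack([a,b]))
```

```text
(no output)
```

View pics/crops.png

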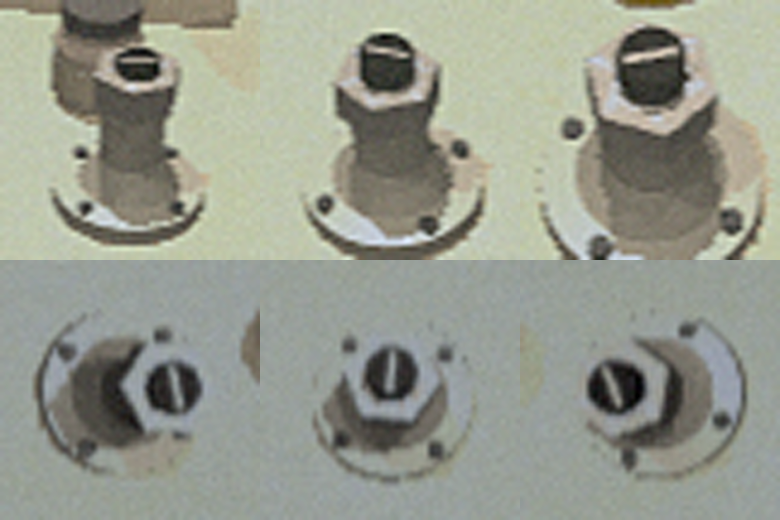

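```bash
cat > h.py <<'E'
import cv2,numpy as np,pickle
from scipy.spatial.transform import Rotation as R
def campose(c,T_w_tool=None):
    if "rvec" in c:
        Rm,_=cv2.Rodrigues(c["rvec"]); return Rm.T, -Rm.T@c["tvec"]
    M=T_w_tool@c["T_tool_cam"]; return M[:3,:3],M[:3,3]
def toolT(s):
    T=np.eye(4);T[:3,:3]=R.from_euler('xyz',s["eef_rot"],degrees=True).as_matrix();T[:3,3]=s["tcp_pos"];return T
def onplane(c,uv,z,T=None):
    Rw,o=campose(c,T);K=c["intrinsics"]
    d=Rw@np.linalg.inv(K)@np.array([uv[0],uv[1],1.]);return o+d*(z-o[2])/d[2]
def proj(c,p,T=None):
    Rw,o=campose(c,T);q=c["intrinsics"]@(Rw.T@(np.asarray(p)-o));return q[:2]/q[2]
E
python3 - <<'E'
from h import *
c={n:pickle.load(open(f"pics/{n}0.pkl","rb")) for n in("top","side")}
def blob(n,x,y,h=14):
    g=c[n]["color"][y-h:y+h,x-h:x+h].max(2)
    m=(g<75).astype(np.uint8)
    k,l,st,ce=cv2.connectedComponentsWithStats(m)
    return [(tuple(ce[i]+[x-h,y-h]),st[i,4]) for i in range(1,k) if st[i,4]>15]
# crops scale 260/54
for nm,tu,su in(("far",(381,233),(309,118)),("mid",(252,181),(237,193)),("near",(141,224),(267,298))):
    for n,u in(("top",tu),("side",su)):
        for ce,a in blob(n,*u): print(nm,n,np.round(ce,1),a,np.round(onplane(c[n],ce,.108),4))
E
```

```text
far top [370.8 234.7] 148 [ 0.4766 -0.2924  0.108 ]
far top [382.4 232.3] 82 [ 0.4832 -0.3243  0.108 ]
far side [302.5 109.1] 71 [ 0.5099 -0.3677  0.108 ]
far side [310.1 117.2] 47 [ 0.4823 -0.3271  0.108 ]
far side [308.8 125.9] 117 [ 0.4814 -0.2807  0.108 ]
mid top [250.8 177.3] 82 [0.633 0.033 0.108]
mid top [246.5 188. ] 107 [0.6031 0.0445 0.108 ]
mid side [237. 192.] 102 [0.6305 0.037  0.108 ]
mid side [237.  202.6] 119 [0.6222 0.0738 0.108 ]
near top [149.2 228.3] 100 [0.4929 0.3055 0.108 ]
near top [140.6 223. ] 90 [0.507  0.3292 0.108 ]
near side [265.8 300.1] 169 [0.5053 0.3338 0.108 ]
```

Run:
```python
from h import *
from plant import r
c={n:pickle.load(open(f"pics/{n}0.pkl","rb")) for n in("top","side")}
P=lambda n,u,v,z:print(n,u,v,z,np.round(onplane(c[n],(u/1.5,v/1.5),z),3))
P("side",342,135,0);P("side",490,147,0)
P("top",665,378,0);P("top",659,200,0)
P("top",627,332,.075);P("side",454,157,.075)
s=r.get_state();T=toolT(s)
tgt=np.array([.483,-.325,.19]); print(T[:3,:3].T@(tgt-T[:3,3]), s["eef_rot"])
```

```text
side 342 135 0 [ 0.816 -0.619  0.   ]
side 490 147 0 [ 0.443 -0.624  0.   ]
top 665 378 0 [ 0.428 -0.539  0.   ]
top 659 200 0 [ 0.791 -0.549  0.   ]
top 627 332 0.075 [ 0.515 -0.437  0.075]
side 454 157 0.075 [ 0.516 -0.446  0.075]
[-0.38812764  0.24068032 -0.00133517] [ 1.79925577e+02 -9.97164916e-03 -1.65747780e+02]
```

step_arm:
  increments:
    - [[-0.03,0.02,-0.005],[0,0,0],0]
    - [[-0.07,0.045,-0.01],[0,0,0],0]
    - [[-0.11,0.07,-0.01],[0,0,0],0]
    - [[-0.15,0.095,-0.01],[0,0,0],0]
    - [[-0.19,0.12,-0.01],[0,0,0],0]
    - [[-0.23,0.145,-0.01],[0,0,0],0]
    - [[-0.27,0.17,-0.01],[0,0,0],0]
    - [[-0.31,0.195,-0.01],[0,0,0],0]
    - [[-0.35,0.22,-0.01],[0,0,0],0]
    - [[-0.388,0.241,-0.01],[0,0,0],0]

```text
time_s: 1.15
tcp_pos: [0.4839, -0.3231, 0.1992]
eef_rot: [180.0, 0.0, -165.7]
contact_force: [0.6, -0.5, -0.8]
gripper_width: 0.0875
```

step_arm:
  increments:
    - [[0,0,0],[0,0,0],0]
    - [[0,0,0],[0,0,0],0]
    - [[0,0,0],[0,0,0],0]

```text
time_s: 1.45
tcp_pos: [0.4824, -0.3253, 0.1989]
eef_rot: [180.0, -0.0, -165.8]
contact_force: [-0.5, 0.1, 0.1]
gripper_width: 0.0878
```

```bash
cat > w.py <<'E'
import sys
from h import *
from plant import r
n=sys.argv[1]
s=r.get_state();c=r.capture("wrist");pickle.dump((s,c),open(f"pics/{n}.pkl","wb"))
cv2.imwrite(f"pics/{n}.png",cv2.resize(c["color"][...,::-1],None,fx=1.5,fy=1.5,interpolation=cv2.INTER_CUBIC))
print(s["time_s"],s["tcp_pos"],s["eef_rot"],s["joints"],s["gripper_width"],s["contact_force"])
E
python3 w.py w1
```

```text
1.45 [ 0.48236231 -0.32528905  0.19893385] [ 1.79982065e+02 -3.03948347e-02 -1.65754916e+02] [-1.47464535e+01  1.14875046e+01 -1.05529240e+01 -1.03089476e-03
 -6.79948503e+01 -6.10080808e+01] 0.08784123757085156 [-0.4738327   0.10616667  0.06593222]
```

View pics/w1.png

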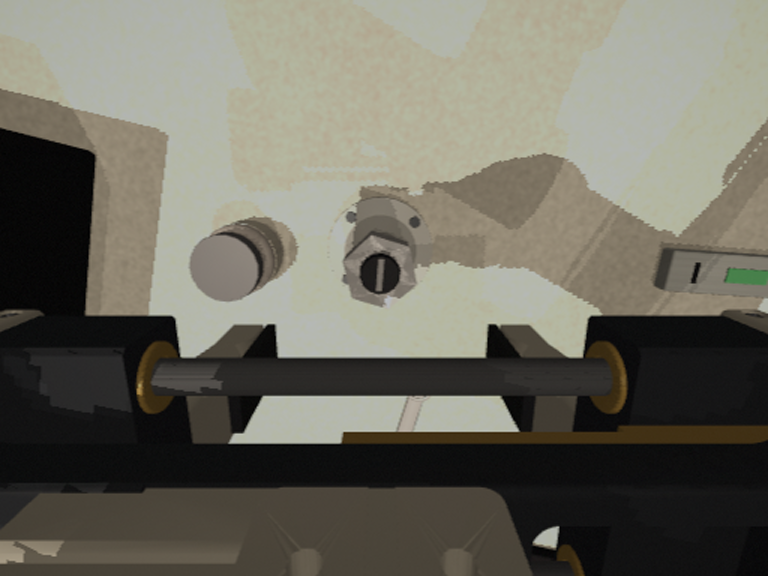

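Run:
```python
from h import *
s,c=pickle.load(open("pics/w1.pkl","rb"));T=toolT(s)
x0,y0,h=224,146,64
p=c["color"][y0:y0+h,x0:x0+h,::-1]
cv2.imwrite("pics/w1c.png",cv2.resize(p,(640,590),interpolation=cv2.INTER_CUBIC) if 0 else cv2.resize(p,(576,576),interpolation=cv2.INTER_CUBIC))
g=c["color"][170:195,240:268].max(2);m=(g<70).astype(np.uint8)
k,l,st,ce=cv2.connectedComponentsWithStats(m)
for i in range(1,k):
    if st[i,4]>20:
        u=ce[i]+[240,170];print(u,st[i],onplane(c,u,.110,T))
```

```text
[252.72611465 181.66878981] [  0   0  27  25 471] [ 0.48353995 -0.32742143  0.11      ]
```

View pics/w1c.png

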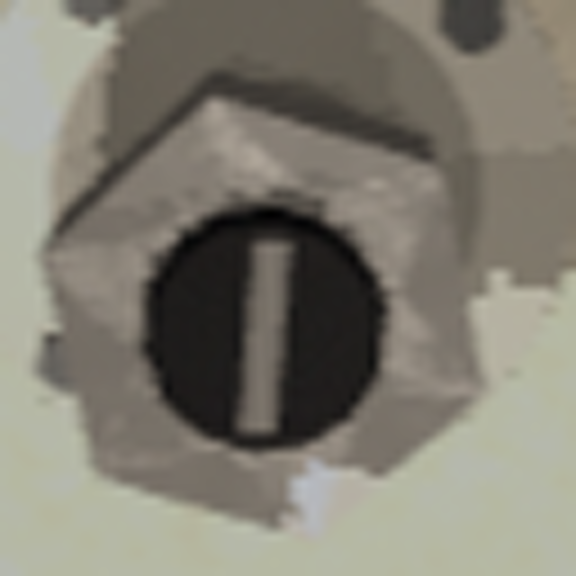

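Run:
```python
from h import *
s,c=pickle.load(open("pics/w1.pkl","rb"));T=toolT(s)
f=lambda u,v:np.array([u/9+224-.45,v/9+146-.45])
o=onplane(c,f(267,328),.110,T);print("sp",o, "tool",T[:3,:3].T@(o-T[:3,3]))
pts=np.array([onplane(c,f(*q),.104,T) for q in [(215,95),(435,160),(483,388),(295,522),(98,465),(46,250)]])
ptt=(pts-T[:3,3])@T[:3,:3]
print(pts.mean(0)); d=ptt-ptt.mean(0)
print(np.hypot(d[:,0],d[:,1])); a=np.degrees(np.arctan2(d[:,1],d[:,0]));print(a, "flats in tool frame mod60:",(a+30)%60)
```

```text
sp [ 0.48376027 -0.32681953  0.11      ] tool [-0.00102555 -0.00185525  0.08893274]
[ 0.48387037 -0.32745426  0.104     ]
[0.02769383 0.02839794 0.02873392 0.02680659 0.02791593 0.02748145]
[ -11.59361285   47.23313398  108.5069076   171.19724007 -133.00366442
  -72.55218261] flats in tool frame mod60: [18.40638715 17.23313398 18.5069076  21.19724007 16.99633558 17.44781739]
```

Run:
```python
from h import *
c=pickle.load(open("pics/side0.pkl","rb"))
x0,y0=464/1.5-27,197/1.5-27;k=260/54
yaw=-165.75
for z in(.104,.094):
    for a in range(-12,348,60):
        w=np.radians(yaw)-np.radians(a)   # tool z down: angle reversed
        q=proj(c,[.4838+.029*np.cos(w),-.3270+.029*np.sin(w),z]);print(z,np.round((q-[int(464/1.5)-27,int(197/1.5)-27])*k,0),end=' ')
    print()
print((proj(c,[.4838,-.327,.11])-[int(464/1.5)-27,int(197/1.5)-27])*k)
```

```text
0.104 [175.  61.] 0.104 [168.  87.] 0.104 [125.  94.] 0.104 [89. 76.] 0.104 [97. 51.] 0.104 [140.  44.] 
0.094 [174.  74.] 0.094 [167. 100.] 0.094 [124. 107.] 0.094 [88. 89.] 0.094 [96. 64.] 0.094 [139.  57.] 
[132.95848781  60.68534988]
```

The far mount (side view 464,200, top view 562,350) is the loose one. Its nut top sits at about 104 mm, and its spindle barely stands proud, while the other two stand about 16 mm proud. Next I'll unwind the wrist so that a single grasp covers the whole turn.

step_arm:
  increments:
    - [[0,0,0],[0,0,-0.1],0]
    - [[0,0,0],[0,0,-0.25],0]
    - [[0,0,0],[0,0,-0.4],0]
    - [[0,0,0],[0,0,-0.55],0]
    - [[0,0,0],[0,0,-0.7],0]
    - [[0,0,0],[0,0,-0.85],0]
    - [[0,0,0],[0,0,-1.0],0]
    - [[0,0,0],[0,0,-1.15],0]
    - [[0,0,0],[0,0,-1.25],0]

```text
time_s: 2.4
tcp_pos: [0.4819, -0.3262, 0.1992]
eef_rot: [180.0, -0.0, -93.9]
contact_force: [-0.0, 0.2, -0.2]
gripper_width: 0.0877
```

step_arm:
  increments:
    - [[0,0,0],[0,0,-0.15],0]
    - [[0,0,0],[0,0,-0.3],0]
    - [[0,0,0],[0,0,-0.45],0]
    - [[0,0,0],[0,0,-0.6],0]
    - [[0,0,0],[0,0,-0.75],0]
    - [[0,0,0],[0,0,-0.9],0]
    - [[0,0,0],[0,0,-1.05],0]
    - [[0,0,0],[0,0,-1.2],0]
    - [[0,0,0],[0,0,-1.25],0]

```text
time_s: 3.3
tcp_pos: [0.4819, -0.3262, 0.1992]
eef_rot: [-180.0, -0.0, -22.3]
contact_force: [-0.7, 0.4, -0.7]
gripper_width: 0.0875
```

step_arm:
  increments:
    - [[0,0,0],[0,0,-0.15],0]
    - [[0,0,0],[0,0,-0.3],0]
    - [[0,0,0],[0,0,-0.45],0]
    - [[0,0,0],[0,0,-0.6],0]
    - [[0,0,0],[0,0,-0.75],0]
    - [[0,0,0],[0,0,-0.85],0]
    - [[0,0,0],[0,0,-0.85],0]
    - [[0,0,0],[0,0,-0.85],0]
    - [[0,0,0],[0,0,-0.85],0]

```text
time_s: 4.2
tcp_pos: [0.4825, -0.3255, 0.1992]
eef_rot: [180.0, -0.0, 26.0]
contact_force: [0.5, 0.4, 0.4]
gripper_width: 0.0878
```

```bash
python3 w.py w2
python3 - <<'E'
from h import *
s,c=pickle.load(open("pics/w2.pkl","rb"));T=toolT(s)
print(proj(c,[.4838,-.327,.11],T))
x0,y0,h=224,146,64
cv2.imwrite("pics/w2c.png",cv2.resize(c["color"][y0:y0+h,x0:x0+h,::-1],(576,576),interpolation=cv2.INTER_CUBIC))
E
```

```text
4.2 [ 0.48253041 -0.3254972   0.19920652] [ 1.79998433e+02 -1.10769637e-03  2.60126836e+01] [-1.47619078e+01  1.14774169e+01 -1.05300931e+01  4.99301550e-04
 -6.79906280e+01  1.30774404e+02] 0.08780681622439201 [0.50382838 0.44327896 0.39429693]
[254.54682747 183.14611717]
```

View pics/w2c.png

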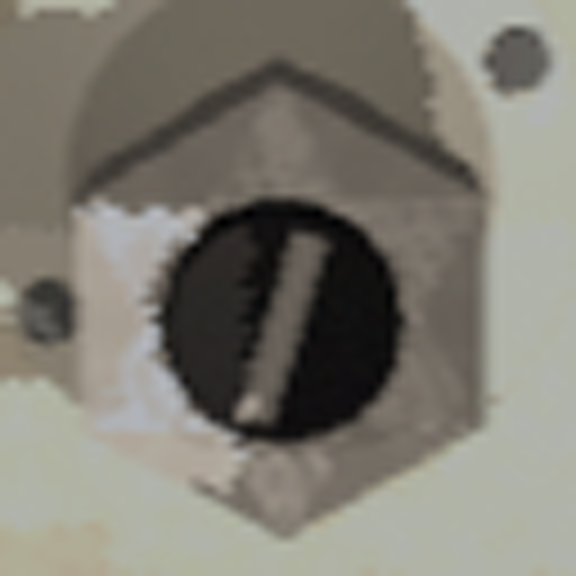

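Run:
```python
from h import *
s,c=pickle.load(open("pics/w2.pkl","rb"));T=toolT(s)
f=lambda u,v:np.array([u/9+224-.45,v/9+146-.45])
o=onplane(c,f(282,320),.110,T);print("sp",o)
pts=np.array([onplane(c,f(*q),.104,T) for q in [(278,85),(480,195),(482,425),(285,535),(78,425),(72,200)]])
d=(pts-T[:3,3])@T[:3,:3];print(pts.mean(0));d-=d.mean(0)
print((np.degrees(np.arctan2(d[:,1],d[:,0]))+30)%60,np.hypot(d[:,0],d[:,1]))
for t in([.4836,-.3268],): print(T[:3,:3].T@(np.array([*t,.073])-T[:3,3]))
```

```text
sp [ 0.48599787 -0.32633075  0.11      ]
[ 0.48529143 -0.32632458  0.104     ]
[29.68304681 28.76473103 29.44349055 28.51829942 30.39095883 29.40161417] [0.02804278 0.0283724  0.02886325 0.02853158 0.02866614 0.02875894]
[0.00038742 0.00163646 0.12620658]
```

step_arm:
  increments:
    - [[0.0015,0.002,0.01],[0,0,-0.01],0]
    - [[0.0015,0.002,0.03],[0,0,-0.01],0]
    - [[0.0015,0.002,0.05],[0,0,-0.01],0]
    - [[0.0015,0.002,0.07],[0,0,-0.01],0]
    - [[0.0015,0.002,0.085],[0,0,-0.01],0]
    - [[0.0015,0.002,0.1],[0,0,-0.01],0]
    - [[0.0015,0.002,0.112],[0,0,-0.01],0]
    - [[0.0015,0.002,0.12],[0,0,-0.01],0]
    - [[0.0015,0.002,0.127],[0,0,-0.01],0]
    - [[0.0015,0.002,0.127],[0,0,-0.01],0]

```text
time_s: 5.25
tcp_pos: [0.4847, -0.326, 0.0713]
eef_rot: [-179.9, 0.1, 26.8]
contact_force: [0.2, 0.4, -0.1]
gripper_width: 0.0875
```

step_arm:
  increments:
    - [[0,0,0],[0,0,0],0.3]
    - [[0,0,0],[0,0,0],0.4]
    - [[0,0,0],[0,0,0],0.5]
    - [[0,0,0],[0,0,0],0.6]
    - [[0,0,0],[0,0,0],0.7]
    - [[0,0,0],[0,0,0],0.7]
    - [[0,0,0],[0,0,0],0.7]
    - [[0,0,0],[0,0,0],0.7]
  force: 15

```text
time_s: 6.05
tcp_pos: [0.4851, -0.3262, 0.0721]
eef_rot: [-180.0, 0.0, 26.8]
contact_force: [-0.3, 0.6, -0.6]
gripper_width: 0.0298
```

```bash
python3 w.py w3
```

```text
6.05 [ 0.48511105 -0.32619926  0.07214656] [-1.79997028e+02  2.17191718e-03  2.67677093e+01] [-1.47650599e+01  1.79544715e+01 -1.97469372e+01 -9.91606577e-04
 -5.23021877e+01  1.31533376e+02] 0.029830058765619078 [-0.29817196  0.64263817 -0.63062291]
```

View pics/w3.png

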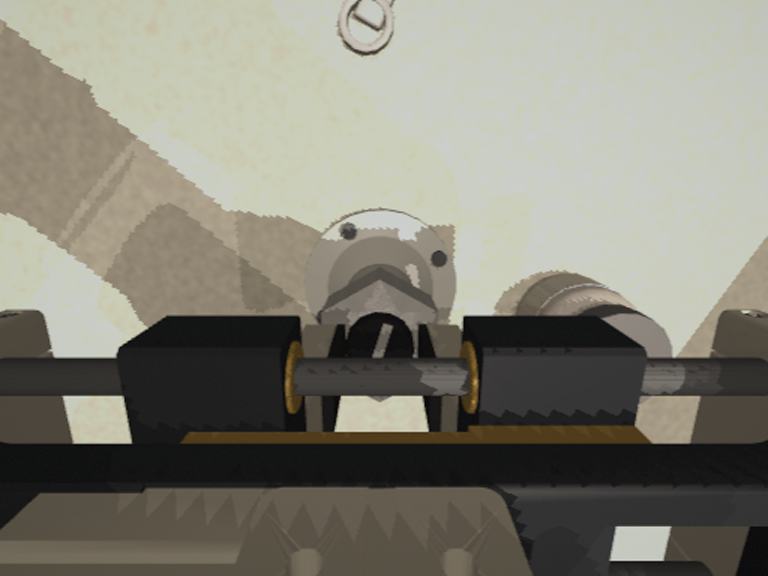

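The gripper stopped at 29.8 mm, which is the spindle's diameter rather than the nut's 50 mm. I'll stop and look with the side camera before turning anything.

Run:
```python
from h import *
from plant import r
s=r.get_state();T=toolT(s);print(s["time_s"],s["gripper_width"],s["tcp_pos"],s["joint_torque"])
for n in("side",):
    c=r.capture(n);pickle.dump((s,c),open(f"pics/{n}1.pkl","wb"))
    x,y=309,110
    cv2.imwrite(f"pics/{n}1c.png",cv2.resize(c["color"][y-50:y+50,x-60:x+60,::-1],None,fx=6,fy=6,interpolation=cv2.INTER_CUBIC))
    P=lambda p:(proj(c,p)-[x-60,y-50])*6
    o=s["tcp_pos"]
    print("tcp",P(o),"tcp+37",P(o+[0,0,.037]),"sp",P([.4848,-.3267,.11]),"nuttop",P([.4848,-.3267,.104]))
    Y=T[:3,1]
    for q in(-.015,.015,-.025,.025): print(q,P(o+Y*q))
s,c=pickle.load(open("pics/w3.pkl","rb"));T=toolT(s)
print("wrist spindle",proj(c,[.4848,-.3267,.11],T)*1.5,"tcp",proj(c,s["tcp_pos"],T)*1.5)
```

```text
6.1 0.02850007461615886 [ 0.48477009 -0.32584928  0.07199489] [-1.74274262e+00 -4.96345997e+01  2.57963669e+01  7.08571941e+00
  9.71749574e-01  1.99383317e-02]
tcp [356.44749397 402.25974329] tcp+37 [361.42124782 342.35598886] sp [361.66792813 339.76362906] nuttop [360.84797385 349.63799021]
-0.015 [366.8918294  418.41686145]
0.015 [346.16182251 386.3480742 ]
-0.025 [373.94468868 429.32745328]
0.025 [339.39107842 375.87390732]
wrist spindle [378.91168666 349.63267564] tcp [378.59336612 317.64568441]
```

View pics/side1c.png

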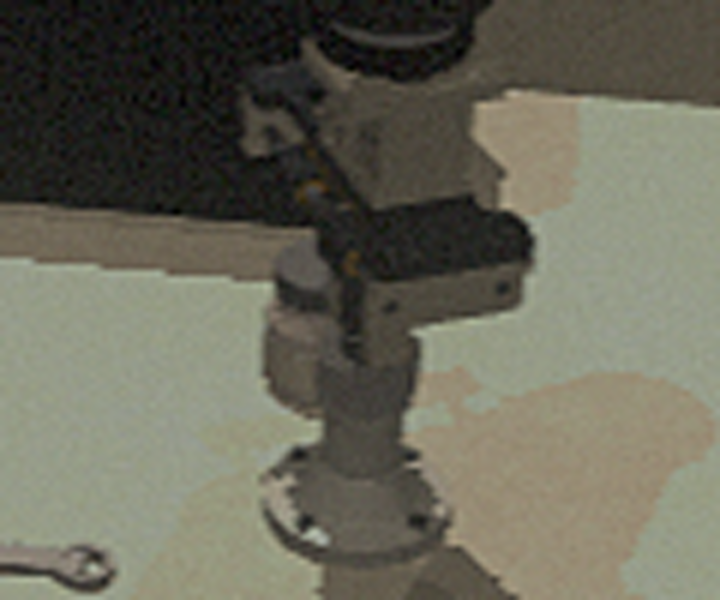

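The side view shows the fingertips, near (360,350) in the crop, ending at the nut's top. That is about 35 mm short of where the stated TCP projects (356,402). The wrist view gave the same result (tips at tool z ≈ -0.037). So the real fingers end higher than the stated TCP, and the jaws closed above the nut, around the spindle tip. I'll open without turning and check the spindle.

step_arm:
  increments:
    - [[0,0,0],[0,0,0],0.5]
    - [[0,0,0],[0,0,0],0.2]
    - [[0,0,0],[0,0,0],0]
    - [[0,0,0],[0,0,0],0]
    - [[0,0,0],[0,0,0],0]
    - [[0,0,0],[0,0,0],0]
    - [[0,0,0],[0,0,0],0]
    - [[0,0,0],[0,0,0],0]

```text
time_s: 6.95
tcp_pos: [0.4851, -0.3262, 0.0722]
eef_rot: [180.0, -0.0, 26.8]
contact_force: [0.5, 0.5, -0.7]
gripper_width: 0.0845
```

```bash
python3 w.py w4;python3 - <<'E'
from h import *
from plant import r
c=r.capture("side");pickle.dump(c,open("pics/side2.pkl","wb"))
x,y=309,110
a=cv2.resize(c["color"][y-50:y+50,x-60:x+60,::-1],None,fx=5,fy=5,interpolation=cv2.INTER_CUBIC)
cv2.imwrite("pics/side2c.png",np.clip(a*1.5,0,255))
E
```

```text
6.95 [ 0.48513368 -0.32623045  0.07215557] [ 1.79999719e+02 -1.66274041e-03  2.67674860e+01] [-1.47676710e+01  1.79540833e+01 -1.97460586e+01 -1.12730307e-03
 -5.22984269e+01  1.31535846e+02] 0.08449998270855102 [ 0.46710838  0.45720915 -0.70871202][ WARN:0@2.411] global loadsave.cpp:1063 imwrite_ Unsupported depth image for selected encoder is fallbacked to CV_8U.
```

View pics/w4.png

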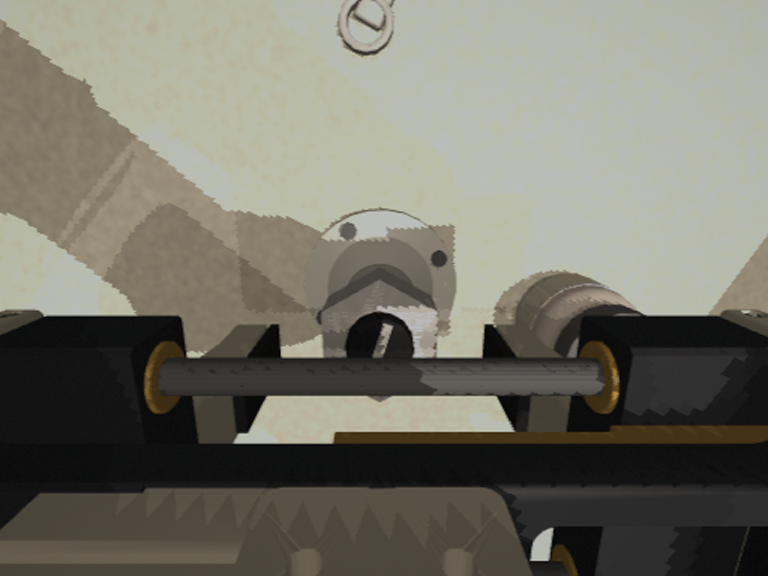

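View pics/side2c.png

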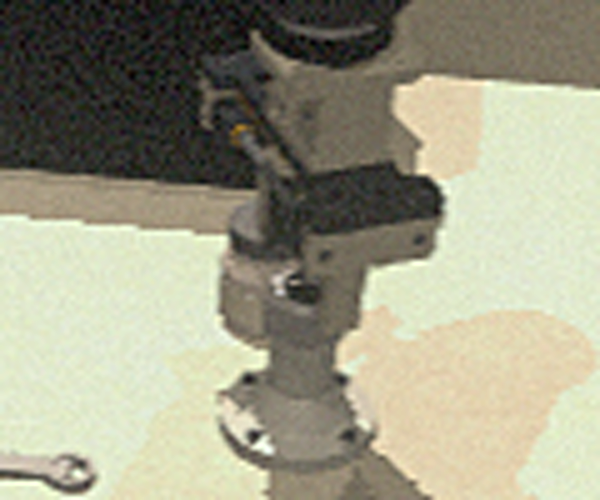

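Opening shows the same thing: the tips at (278,325) and (485,325) lie about 38 mm behind the stated TCP, now at z≈0.110, level with the spindle's top. The contact force is near zero and the nut is centred between the fingers at column 380. I'll go down a further 14 mm around the nut, then close.

step_arm:
  increments:
    - [[0,0,0.003],[0,0,0],0]
    - [[0,0,0.006],[0,0,0],0]
    - [[0,0,0.009],[0,0,0],0]
    - [[0,0,0.012],[0,0,0],0]
    - [[0,0,0.014],[0,0,0],0]
    - [[0,0,0.014],[0,0,0],0]

```text
time_s: 7.65
tcp_pos: [0.4849, -0.3261, 0.0577]
eef_rot: [-180.0, 0.0, 26.8]
contact_force: [-0.1, -0.9, -0.1]
gripper_width: 0.0877
```

step_arm:
  increments:
    - [[0,0,0.0],[0,0,0],0.3]
    - [[0,0,0],[0,0,0],0.35]
    - [[0,0,0],[0,0,0],0.4]
    - [[0,0,0],[0,0,0],0.45]
    - [[0,0,0],[0,0,0],0.5]
    - [[0,0,0],[0,0,0],0.5]
    - [[0,0,0],[0,0,0],0.5]
    - [[0,0,0],[0,0,0],0.5]
  force: 12

```text
time_s: 8.45
tcp_pos: [0.4848, -0.3256, 0.0582]
eef_rot: [-179.9, 0.0, 26.8]
contact_force: [-1.2, 4.6, 4.6]
gripper_width: 0.0498
```

```bash
python3 w.py w5
```

```text
8.45 [ 0.48480276 -0.325637    0.05819464] [-1.79949799e+02  7.48280830e-03  2.67651620e+01] [-1.47407465e+01  1.88162004e+01 -2.06227754e+01 -4.22341952e-02
 -5.05999033e+01  1.31532724e+02] 0.04977093309210129 [-1.22832524  4.63876563  4.5899886 ]
```

View pics/w5.png

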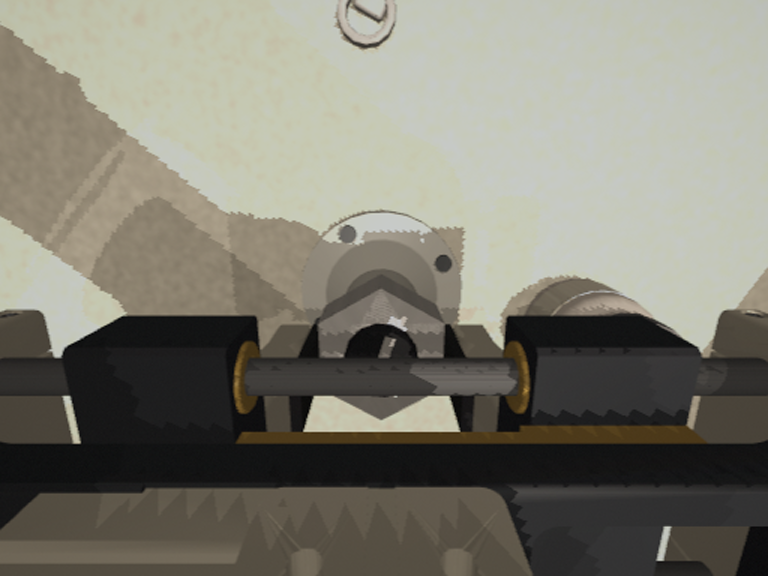

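The opening is 49.8 mm, so the jaws are on the nut's flats. I'll recentre by 0.7 mm and start turning clockwise, moving down with the thread.

step_arm:
  increments:
    - [[0,-0.0007,0],[0,0,0.02],0.5]
    - [[0,-0.0007,0.0003],[0,0,0.1],0.5]
    - [[0,-0.0007,0.0006],[0,0,0.2],0.5]
    - [[0,-0.0007,0.001],[0,0,0.3],0.5]
    - [[0,-0.0007,0.0013],[0,0,0.4],0.5]
    - [[0,-0.0007,0.0016],[0,0,0.5],0.5]
    - [[0,-0.0007,0.0019],[0,0,0.6],0.5]
    - [[0,-0.0007,0.0022],[0,0,0.7],0.5]
    - [[0,-0.0007,0.0025],[0,0,0.8],0.5]
    - [[0,-0.0007,0.0025],[0,0,0.8],0.5]
  force: 20

```text
time_s: 9.5
tcp_pos: [0.4849, -0.3268, 0.0557]
eef_rot: [179.9, -0.0, -19.3]
contact_force: [-0.4, -5.7, -1.5]
gripper_width: 0.0498
```

```bash
python3 w.py w6; python3 -c "
from plant import r
print(r.get_state()['moment'])"
```

```text
9.5 [ 0.48492528 -0.326822    0.05568554] [ 1.79922768e+02 -4.11619719e-02 -1.92869691e+01] [-14.77153393  18.97817893 -20.83571048   0.10450524 -50.15120354
  85.4175983 ] 0.04978924502921798 [-0.3964914  -5.65306732 -1.52761217]
[-2.09523282  0.38617972 -0.07477713]
```

View pics/w6.png

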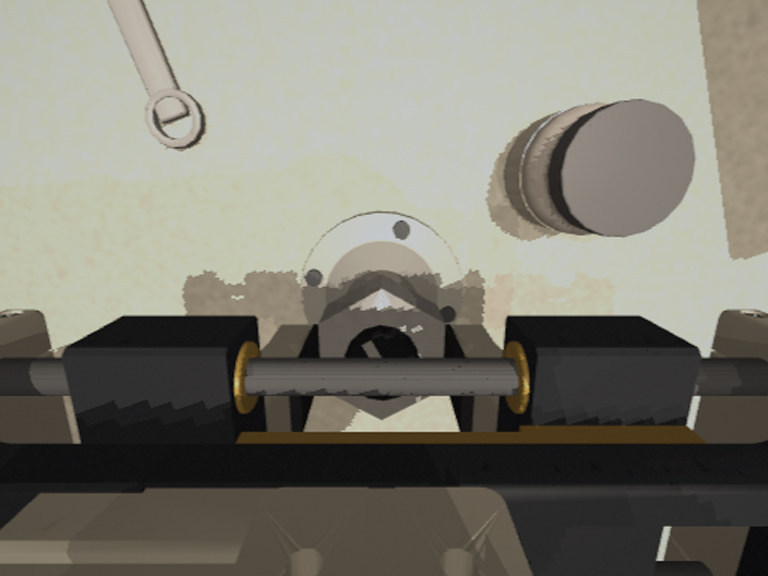

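step_arm:
  increments:
    - [[-0.001,0.001,0.0],[0,0,0.04],0.5]
    - [[-0.001,0.001,0.0003],[0,0,0.1],0.5]
    - [[-0.001,0.001,0.0006],[0,0,0.2],0.5]
    - [[-0.001,0.001,0.001],[0,0,0.3],0.5]
    - [[-0.001,0.001,0.0013],[0,0,0.4],0.5]
    - [[-0.001,0.001,0.0016],[0,0,0.5],0.5]
    - [[-0.001,0.001,0.0019],[0,0,0.6],0.5]
    - [[-0.001,0.001,0.0022],[0,0,0.7],0.5]
    - [[-0.001,0.001,0.0025],[0,0,0.8],0.5]
    - [[-0.001,0.001,0.0025],[0,0,0.8],0.5]

```text
time_s: 10.55
tcp_pos: [0.484, -0.3277, 0.0531]
eef_rot: [180.0, -0.1, -65.1]
contact_force: [-0.2, -8.0, -3.6]
gripper_width: 0.0499
```

```bash
python3 w.py w7; python3 -c "
from plant import r
s=r.get_state();print(s['moment'],s['contact_force'],s['tcp_pos'])"
```

```text
10.55 [ 0.48403606 -0.32774841  0.05314762] [ 1.79995244e+02 -1.20460156e-01 -6.50743535e+01] [-14.87654546  19.1013911  -21.0622017    0.12521876 -49.76301755
  39.72136303] 0.04991935056757969 [-0.21705325 -7.96627363 -3.563373  ]
[-2.73166557 -0.05779473 -0.11693616] [ 0.6286822  -7.30217356 -4.31423239] [ 0.48401517 -0.32774026  0.05315844]
```

View pics/w7.png

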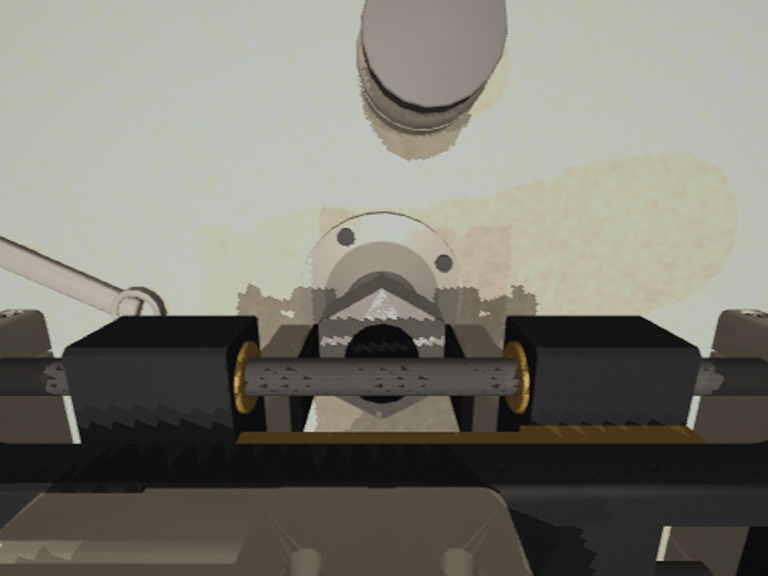

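step_arm:
  increments:
    - [[0.001,0.0002,0.0003],[0,0,0.04],0.5]
    - [[0.001,0.0002,0.0006],[0,0,0.1],0.5]
    - [[0.001,0.0002,0.0009],[0,0,0.2],0.5]
    - [[0.001,0.0002,0.0012],[0,0,0.3],0.5]
    - [[0.001,0.0002,0.0015],[0,0,0.4],0.5]
    - [[0.001,0.0002,0.0018],[0,0,0.5],0.5]
    - [[0.001,0.0002,0.0021],[0,0,0.6],0.5]
    - [[0.001,0.0002,0.0024],[0,0,0.7],0.5]
    - [[0.001,0.0002,0.0027],[0,0,0.8],0.5]
    - [[0.001,0.0002,0.0027],[0,0,0.8],0.5]

```text
time_s: 11.6
tcp_pos: [0.4827, -0.3278, 0.0506]
eef_rot: [179.9, -0.1, -110.8]
contact_force: [-4.8, -3.0, 3.6]
gripper_width: 0.0496
```

```bash
python3 w.py w8; python3 -c "
from plant import r
s=r.get_state();print(s['moment'],s['contact_force'],s['tcp_pos'])"
```

```text
11.6 [ 0.48273257 -0.3278289   0.05056031] [ 1.79928118e+02 -5.97440087e-02 -1.10835868e+02] [-14.95224108  19.28071036 -21.17814442   0.06834356 -49.61879272
  -5.92797707] 0.049615931995677105 [-4.83905901 -2.97460341  3.55137666]
[-1.08559257  1.74484053 -0.13621984] [-4.37901479 -3.46992498  4.18414921] [ 0.48275425 -0.32780649  0.05053978]
```

step_arm:
  increments:
    - [[0.0005,0.0005,0.0],[0,0,0.06],0.5]
    - [[0.0005,0.0005,0.0003],[0,0,0.12],0.5]
    - [[0.0005,0.0005,0.0006],[0,0,0.2],0.5]
    - [[0.0005,0.0005,0.0009],[0,0,0.3],0.5]
    - [[0.0005,0.0005,0.0012],[0,0,0.4],0.5]
    - [[0.0005,0.0005,0.0012],[0,0,0.4],0.5]

```text
time_s: 12.25
tcp_pos: [0.4822, -0.3275, 0.0493]
eef_rot: [179.9, -0.1, -133.6]
contact_force: [-5.6, 0.2, 5.1]
gripper_width: 0.0496
```

```bash
python3 w.py w9; python3 -c "
from plant import r
s=r.get_state();print(s['moment'],s['contact_force'],s['tcp_pos'])"
```

```text
12.25 [ 0.48216549 -0.32750212  0.04926364] [ 1.79930193e+02 -5.17213078e-02 -1.33630696e+02] [-1.49649105e+01  1.93257374e+01 -2.12967223e+01  1.56522223e-02
 -4.94636028e+01 -2.86759988e+01] 0.04958633046696963 [-5.64987992  0.22144899  5.09205568]
[ 0.05507286  1.99089116 -0.14334431] [-5.22505233  0.6941529   4.71209756] [ 0.48218358 -0.32750791  0.0492764 ]
```

View pics/w9.png

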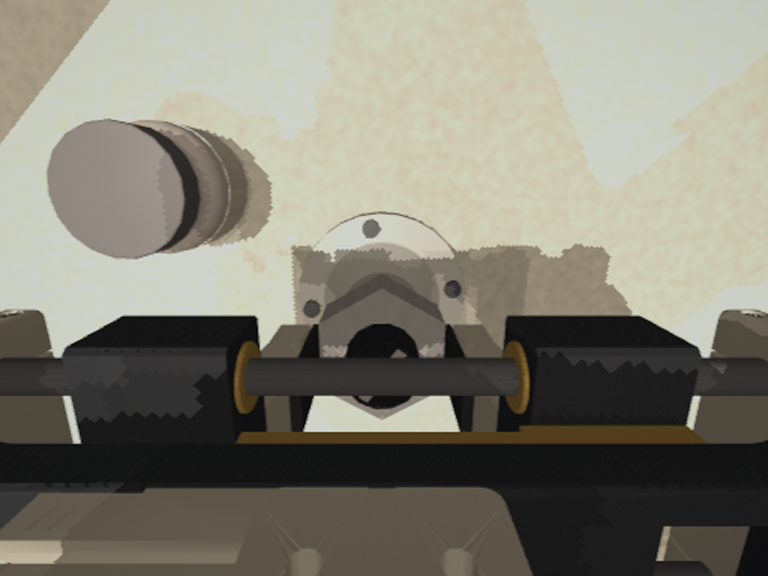

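step_arm:
  increments:
    - [[0.0004,0.0005,0.0],[0,0,0.06],0.5]
    - [[0.0004,0.0005,0.0],[0,0,0.12],0.5]
    - [[0.0004,0.0005,0.0002],[0,0,0.2],0.5]
    - [[0.0004,0.0005,0.0005],[0,0,0.3],0.5]
    - [[0.0004,0.0005,0.0005],[0,0,0.3],0.5]

```text
time_s: 12.8
tcp_pos: [0.4816, -0.3277, 0.0489]
eef_rot: [180.0, -0.1, -150.6]
contact_force: [-5.5, -0.4, 5.3]
gripper_width: 0.0517
```

```bash
python3 -c "
from plant import r
s=r.get_state();print(s['moment'],s['contact_force'],s['tcp_pos'],s['eef_rot'],s['joints'][5],s['gripper_width'])"
```

```text
[-0.17085512  2.13958353  0.8969541 ] [-5.45477114 -0.36871348  5.25843727] [ 0.4815842  -0.32765254  0.04887867] [ 1.79972315e+02 -1.08133426e-01 -1.50635119e+02] -45.720436711916584 0.05173630849266782
```

The opening grew to 51.7 mm and Mz jumped to about +0.9 N m: after about 3 rad the nut has met its stop. I'll open, lift clear and check.

step_arm:
  increments:
    - [[0,0,0],[0,0,0.0],0.3]
    - [[0,0,0],[0,0,0.0],0]
    - [[0,0,0],[0,0,0],0]
    - [[0,0,0],[0,0,0],0]
    - [[0,0,0],[0,0,0],0]
    - [[0,0,-0.01],[0,0,0],0]
    - [[0,0,-0.03],[0,0,0],0]
    - [[0,0,-0.06],[0,0,0],0]
    - [[0,0,-0.1],[0,0,0],0]
    - [[0,0,-0.15],[0,0,0],0]

```text
time_s: 13.8
tcp_pos: [0.4814, -0.327, 0.1997]
eef_rot: [179.9, -0.1, -150.8]
contact_force: [2.0, -1.3, -0.4]
gripper_width: 0.0878
```

step_arm:
  increments:
    - [[0,0,0],[0,0,0.0],0]
    - [[0,0,0],[0,0,0.0],0]
    - [[0,0,0],[0,0,0],0]

```text
time_s: 14.1
tcp_pos: [0.482, -0.3271, 0.1984]
eef_rot: [180.0, -0.0, -150.8]
contact_force: [-0.1, 0.0, 0.1]
gripper_width: 0.0877
```

```bash
python3 w.py w10;python3 - <<'E'
from h import *
s,c=pickle.load(open("pics/w10.pkl","rb"));T=toolT(s)
x0,y0,h=222,140,64
a=cv2.resize(c["color"][y0:y0+h,x0:x0+h,::-1],(390,390),interpolation=cv2.INTER_CUBIC)
s1,c1=pickle.load(open("pics/w1.pkl","rb"))
b=cv2.resize(c1["color"][146:210,224:288,::-1],(390,390),interpolation=cv2.INTER_CUBIC)
cv2.imwrite("pics/w10c.png",np.hstack([b,a]))
E
```

```text
14.1 [ 0.48201639 -0.32711233  0.19842666] [ 1.79960656e+02 -8.75894213e-03 -1.50849117e+02] [-1.49554155e+01  1.15796213e+01 -1.04931948e+01 -2.39012139e-02
 -6.79608580e+01 -4.58847293e+01] 0.08774597835510344 [-0.11922154  0.02152602  0.11595545]
```

View pics/w10c.png

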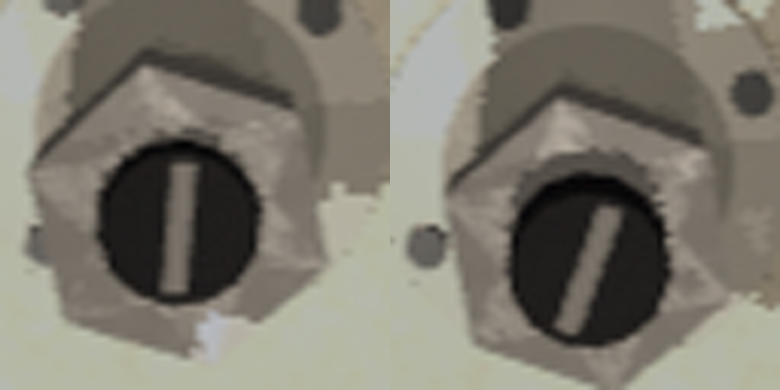

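Run:
```python
from h import *
def slot(n,x0,y0,cx,cy):
    s,c=pickle.load(open(f"pics/{n}.pkl","rb"));T=toolT(s)
    g=c["color"].max(2).astype(float);g=g
    yy,xx=np.mgrid[0:384,0:512];m=((xx-cx)**2+(yy-cy)**2<10.5**2)
    w=np.where(m,np.clip(g-70,0,None),0)
    px=np.array([xx[w>0],yy[w>0]],float).T;ww=w[w>0]
    P=np.array([onplane(c,q,.110,T)[:2] for q in px]);mu=np.average(P,axis=0,weights=ww)
    C=np.cov((P-mu).T,aweights=ww);e,v=np.linalg.eigh(C);d=v[:,1]
    print(n,len(ww),mu,np.degrees(np.arctan2(d[1],d[0]))%180,np.sqrt(e))
slot("w1",0,0,253.6,182.4);slot("w2",0,0,255.3,181.5);slot("w10",0,0,222+(590-390)*64/390,140+262*64/390)
s,c=pickle.load(open("pics/w10.pkl","rb"));T=toolT(s)
f=lambda u,v:np.array([(u-390)*64/390+222-.4,v*64/390+140-.4])
for z in(.104,.094):
    pts=np.array([onplane(c,f(*q),z,T) for q in [(566,97),(708,147),(728,300),(610,388),(472,335),(447,190)]])
    d=pts-pts.mean(0);a=np.degrees(np.arctan2(d[:,1],d[:,0]))
    print(z,pts.mean(0),np.hypot(d[:,0],d[:,1]).mean(),np.mean((a+20)%60-20), a)
print(onplane(c,f(590,262),.11,T))
```

```text
w1 89 [ 0.48439012 -0.32694569] 9.695709555351897 [0.00110532 0.00647644]
w2 79 [ 0.48445618 -0.32677703] 8.437588110614143 [0.00096976 0.00702752]
w10 94 [ 0.48425274 -0.32695098] 9.8821327872175 [0.0011214  0.00649059]
0.104 [ 0.48211324 -0.32834363  0.104     ] 0.027314971461746034 37.72989275857322 [-142.40745255  159.12747341   96.97220098   37.46528875  -22.31052418
  -82.46762986]
0.094 [ 0.48416022 -0.3271992   0.094     ] 0.02825767109119802 37.729892758573236 [-142.40745255  159.12747341   96.97220098   37.46528875  -22.31052418
  -82.46762986]
[ 0.48351394 -0.32725768  0.11      ]
```

step_arm:
  increments:
    - [[0.02,0.02,-0.02],[0,0,0],0]
    - [[0.05,0.04,-0.03],[0,0,0],0]
    - [[0.09,0.06,-0.03],[0,0,0],0]
    - [[0.09,0.1,-0.03],[0,0,0],0]
    - [[0.09,0.14,-0.03],[0,0,0],0]
    - [[0.09,0.18,-0.03],[0,0,0],0]
    - [[0.09,0.21,-0.03],[0,0,0],0]
    - [[0.09,0.21,-0.03],[0,0,0],0]
    - [[0.09,0.21,-0.03],[0,0,0],0]

```text
time_s: 15.05
tcp_pos: [0.3015, -0.1875, 0.2286]
eef_rot: [-180.0, 0.0, -150.7]
contact_force: [0.4, -0.2, -0.3]
gripper_width: 0.0877
```

Run:
```python
from h import *
from plant import r
c=r.capture("side");t=r.capture("top");pickle.dump((c,t),open("pics/fin.pkl","wb"));print(r.get_state()["tcp_pos"],r.get_state()["time_s"])
a=cv2.resize(c["color"][...,::-1],(512,384)); x,y=309,118
k=cv2.resize(c["color"][y-27:y+27,x-27:x+27,::-1],(260,260),interpolation=cv2.INTER_CUBIC)
k0=cv2.resize(pickle.load(open("pics/side0.pkl","rb"))["color"][y-27:y+27,x-27:x+27,::-1],(260,260),interpolation=cv2.INTER_CUBIC)
out=np.zeros((520,772,3),np.uint8);out[:384,:512]=a;out[:260,512:]=k0;out[260:,512:]=k
cv2.imwrite("pics/fin.png",out)
cv2.imwrite("pics/fint.png",cv2.resize(t["color"][...,::-1],None,fx=1.5,fy=1.5))
```

```text
[ 0.30185141 -0.18814654  0.22843815] 15.15
```

View pics/fin.png

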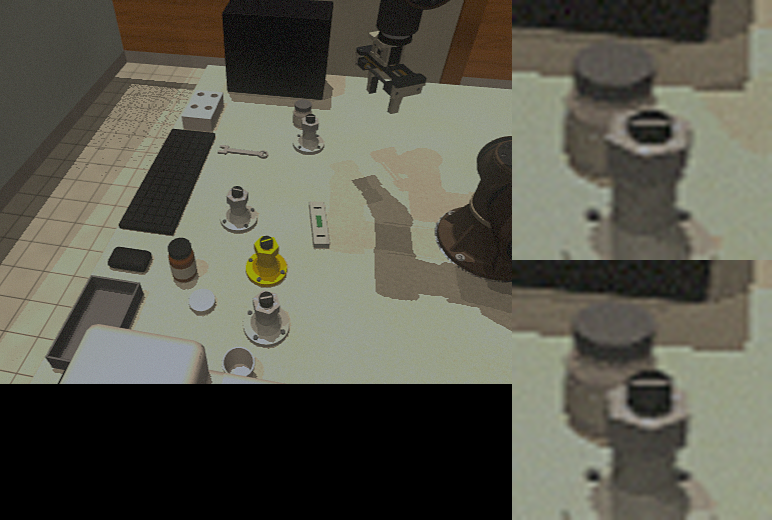

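View pics/fint.png

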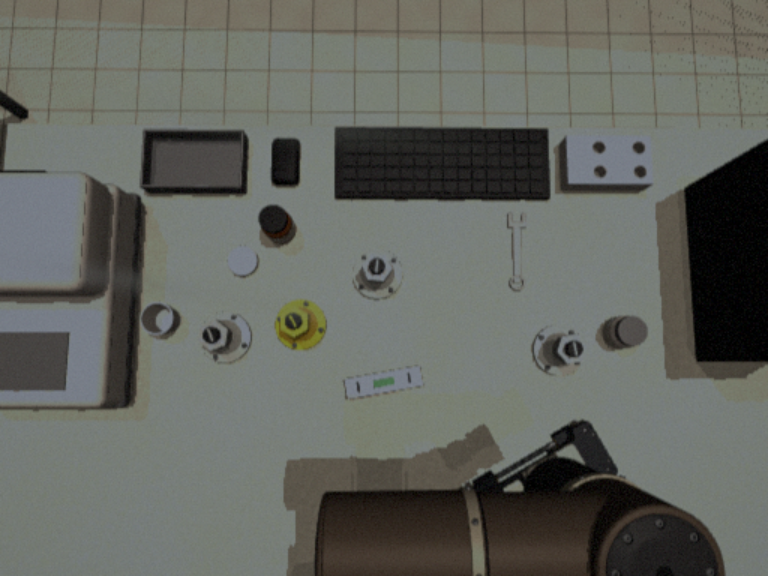

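Run:
```python
from h import *
from plant import r
a=pickle.load(open("pics/top0.pkl","rb"))["color"].astype(int);b=pickle.load(open("pics/fin.pkl","rb"))[1]["color"].astype(int)
d=(abs(a-b).max(2)>45).astype(np.uint8);d[275:]=0
k,l,st,ce=cv2.connectedComponentsWithStats(d);print([(s[4],ce[i].round()) for i,s in enumerate(st) if i and s[4]>8])
print(r.close_job())
```

```text
[(np.int32(15), array([376., 232.]))]
the job is handed in; nothing more can be done
None
```

I ran the loose locknut hard down on its neck, let go, and handed the job in at about 15 s of the 58 s allowed. It was the far mount, beside the grey-capped jar, at about (0.484, -0.327) m.

**Turn:** I turned the nut clockwise in one grasp, about 168° (2.94 rad), moving down with it. At the stop the twist on the wrist jumped from about 0.1 to 0.9 N m and the nut began to slip in the jaws. I then opened, lifted and moved away.

**Last checks:**
- **Nut height:** the nut now fits a top face 94 mm above the bench, which is the locked height, with no bare thread visible. This is good to about 1 mm; the torque jump is the firmer evidence that it is hard down.
- **Spindle:** its slot direction is unchanged (9.7° before, 9.9° after).
- **Surroundings:** comparing the top view before and after, the only change away from the arm itself was at that nut. The other two nuts and the loose objects look unmoved.

**What went wrong:** the fingertips end about 37 mm short of the stated tool point. My first close therefore went around the spindle's tip, above the nut. It showed almost no force and I turned nothing while closed there. I then opened, went 14 mm lower and gripped the nut's flats (49.8 mm opening).

**What disagreed:** camera estimates of the nut's centre differed by up to 2 mm. I corrected this during the turn, and side forces on the wrist stayed under 10 N in the readings I took.

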